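# Hang up the ear defenders under the work light

## Robot

A 6-joint arm with a two-finger parallel gripper is mounted at the origin on the work surface. World frame = base frame: x ahead of the robot, y to its left, z up, the work surface at z = 0. Lengths are in m, angles in rad, forces in N, time in s.
With the tool pointing down it reaches from about 0.325 to 0.875 m from the base axis. Payload 4.4 kg.
Tool frame: the origin (TCP) lies between the finger pads; the fingertips stand 25 mm ahead of it and the grasp point (between the pads) lies 6 mm ahead of it (robot.nose_length is the distance from the TCP to the fingertips, in m); z points along the fingers, y is the line along which they close (so a half turn about z gives the same grasp; the last joint's range is limited). The gripper opens to 85 mm and grips with 20 to 120 N. Pads are 22 mm wide; open, the fingers measure 114 mm over their backs; the gripper's body (76 mm by 85 mm) begins 54 mm behind the grasp point. The pads swing forward as they close: fully open they stand 13 mm farther back than shut.
Start: joints at [0.98, 0.207, 1.542, -0, 1.393, -0.15], TCP at [0.245, 0.52, 0.256] pointing down, gripper open.
Joint ranges: [-2.73, 2.73], [-0.86, 2.22], [0.23, 2.46], [-1.11, 4.25], [0.08, 2.63], [-2.82, 2.82]. Speed limits (rad/s): [2.79, 2.79, 3.14, 3.14, 3.14, 3.14].

## Interface

Orientations are given as a unit quaternion [x, y, z, w].
In Python, from plant import observe, eyes, job_done, nets, robot gives the robot as it stands.
- The arm moves only by the shell command python3 -m creep 'ROWS'. ROWS is JSON, a list of rows, each a list of 3 entries, a list of its own where there are three numbers: the closure, from -1 (fully open) to 1 (shut), then the shift along the tool's x, y, z in mm, then the turn, a rotation vector about the tool's x, y, z in degrees. In form: [[hand, [tx, ty, tz], [wx, wy, wz]], ...]. A call has 1 to 20 rows; each row is the pose to reach, as a shift and turn from the pose commanded when the call began, along the tool's axes at that moment; what a row does not reach only later rows make up. A row lasts 1/8 s, in which the tool goes at most 62.5 mm and 10.7 degrees, less where a joint would pass 70% of its speed; a pose out of reach is approached as far as the arm can. A call with a gripper value outside its range is refused whole. The fingers move at their own pace and stop on an object; the grip force is fixed at half the most. Time passes only in rows, so rows that repeat a pose let the fingers close. It gives the time, the measured TCP pose, the force, the opening and the grip force at its end, in the units of the state.
- observe(): the state, without advancing time (a new reading comes with each control period).
- eyes.capture(name): name is "scene" or "top" or "wrist"; returns the picture (420x560x3 uint8, red, green, blue); there is no depth.
- eyes.camera_params(name): a dict with "fx", "fy", "cx", "cy" (pixels), "camera_from_world" (4x4, takes a point from world to camera coordinates). Camera axes: x right, y up, looking along -z (the intrinsics and any distortion apply to the point x, -y, -z); pixel columns grow to the right and rows downward; lengths in m; the calibration is good to about 2 mm. The wrist camera is an equidistant fisheye: a pixel r from the principal point sees the ray r / f radians off the axis. A picture is of the moment at which its call begins: read the wrist's pose just before it. camera_params takes no time and is no camera call; for the wrist camera it gives the pose at the moment of the call.
- job_done(): hands the job in; it is judged then, once.
Trained networks look in the newest picture that a camera, given by its name, has taken for a name from the list of things; names that differ only in an ending like _2 or _b are one class to them, and where a whole thing is asked for, a point or a joint stands for the part that bears it (a point fixed in the world has none). Each returns a list of dicts, best first, with "conf" (0 to 1); they miss things now and then, are a little off and sometimes report something else, mostly with a low value. They report only what shows in the picture. A call takes as long as a camera call. They do not tell look-alikes from the thing itself.
- nets.masks_of(camera, label): "mask" (420x560 bool, what is visible of it).
- nets.mark_of(camera, label): "point" ([x, y, z] in m, in the coordinates of the camera as it stood for that picture, good to about 4 mm: a listed point, or the origin of a listed thing).
The state is a dict: "time_s": time; "joints": joint angles; "joint_velocities": joint speeds; "effort": joint torques, N m; "eef_pos": TCP position; "ee_rot": TCP orientation; "ft_force": force on the tool from outside, world axes, zero at the start; "moment": the same for the moment, N m; "gripper_width": finger opening in m; "finger_force": force on a finger pad.
Only numpy, scipy, OpenCV 4.12 (cv2) and the standard library are available. Lean on these libraries where they do the work, as an engineer would, in place of code of your own. Each camera call takes 0.05 s, during which the arm holds its last target. There are 200 camera calls.

## Task

Hang the ear defenders over the middle of the horizontal bar under the work light, one cup in front of the bar and one behind. The bar is clamped at a different height each time, so lower them gently until the headband rests on the bar and keep hold a moment before letting go: do not drop them or press hard on the bar. Leave everything else where it is.

Things in the scene. Friction and masses are not known exactly. Their poses are not given: they have to be found in the camera images.
- ear_center (a point): Ear defenders: black rigid headband arch with a grey cup at each end; 140 mm across the cups, 48 mm deep, 128 mm tall, 0.2 to 0.35 kg; at the start upright on both cups on the mat, crown up. This point is their centre, 64 mm above the cups' underside. z is up through the crown, x runs from cup to cup (the arch lies in the x-z plane), y is across the headband.
- ear_crown (a point): Underside of the headband at its crown, 56 mm above the centre, same axes: the spot that comes to rest on the bar.
- ear: The same ear defenders, origin midway between the cups' feet, same axes. Headband: flat strip 16 mm wide (y), 8 mm thick, a half circle of 56 mm radius (middle of the strip) about the point 68 mm above this origin; it does not flex. Cups: 60 mm tall, inner faces 40 mm and outer faces 70 mm from the middle.
- stand: Fixed hanging stand: two 20 mm square posts, 155 mm either side of the middle (y), carry a round horizontal steel bar 20 mm thick along y, 280 mm clear between its black clamps. Origin on the table under the bar's middle; x away from the robot. The bar's axis is clamped at 130 to 190 mm above the table, different each time, not measured here: see it or feel for it. It is stiff.
- light (a point): Middle of the underside of the flat grey work light fixed on the stand's post tops, 408 mm above the table, same axes as the stand. It roofs the bar: 350 mm long (y), from 70 mm in front of the bar's axis to 55 mm behind it; a hand coming straight down does not fit beneath.
- mat: Light grey mat, 280 x 340 x 4 mm, fixed flat on the table; origin at the middle of its underside. The ear defenders, oil can, cup and collet stand on it.
- oil_can: Bystander: aluminium can, 52 mm across, 130 mm tall, upright on the mat; origin under its foot.
- cup: Bystander: white plastic cup, 58 mm across, 55 mm tall, upright on the mat; origin under its foot.
- collet: Bystander: turned steel collet, 52 mm across, 70 mm tall, upright on the mat; origin under its foot.
- wrench: Bystander: steel wrench, 200 mm long, lying flat on the table near the robot; origin at its middle.
Things that resemble listed ones, but are neither listed nor needed, are in the scene too. Leave any green look-alike of the ear alone.

How it is judged:
On the way:
1. the headband rests on the middle of the bar, crown over it, while the fingers still hold the ear defenders (x of ear_crown in the frame of stand between -0.025 and 0.025 m and y of ear_crown in the frame of stand between -0.05 and 0.05 m and height (world z) of ear_crown between 0.13 and 0.22 m and contact force between ear and stand above 0.5 N and contact force between ear and the fingers above 1 N), for 0.2 s.
At the end, for the whole second after the job is handed in: the ear defenders hang at rest on the bar, released, crown within 25 mm of the bar's axis front to back and within 50 mm of the bar's middle sideways, leaning less than 20 degrees, with the crown's underside 130 to 220 mm above the table (x of ear_crown in the frame of stand between -0.025 and 0.025 m and y of ear_crown in the frame of stand between -0.05 and 0.05 m and height (world z) of ear_crown between 0.13 and 0.22 m and contact force between ear and stand above 0.5 N and angle between ear_center's own z axis and vertical below 0.35 rad and linear speed of ear below 0.03 m/s and angular speed of ear below 0.2 rad/s and contact force between ear and the fingers below 0.1 N); the robot touches nothing.
It fails at once if the ear defenders are pressed on the stand with more than 15 N (contact force between ear and stand above 15 N).
It fails at once if the ear defenders are dropped or thrown (faster than 0.5 m/s while not held) (linear speed of ear above 0.5 m/s and contact force between ear and the fingers below 0.1 N).
It fails at once if another thing is moved by more than 30 mm (distance of any of oil_can, cup, collet, wrench from where it was at the start of the episode above 0.03 m).
It also fails if it takes over 53 s, if anything falls off the work surface, if the arm or the gripper's body presses on something with over 40 N, if the wrist force passes 120 N, or if a joint passes its speed limit or range.

## Working session

There is one attempt and no reset: what is moved stays moved. The work goes in short steps, Python scripts to look and compute and a shell command to move; the robot and the scene stay as the last step left them, time stands still between calls to the robot, and variables do not carry over. Pictures are saved under pics/ and viewed, at most 11 in all, crops included, and the job is handed in when it is done.

```bash
mkdir -p pics; cat > h.py <<'E'
import numpy as np, cv2
from plant import observe, eyes, job_done, nets, robot
from scipy.spatial.transform import Rotation as R
def snap(cam,name):
    im=eyes.capture(cam); cv2.imwrite(f'pics/{name}.png',im[:,:,::-1]); return im
def world(cam,p,T=None):
    T=eyes.camera_params(cam)['camera_from_world'] if T is None else T
    return (np.linalg.inv(T)@np.r_[p,1])[:3]
def proj(cam,P):
    c=eyes.camera_params(cam); q=(c['camera_from_world']@np.r_[P,1])[:3]
    return c['cx']+c['fx']*q[0]/-q[2], c['cy']+c['fy']*-q[1]/-q[2]
E
python3 - <<'E'
from h import *
np.set_printoptions(precision=4,suppress=True)
ims={c:snap(c,c+'0') for c in('scene','top')}
for c in ims:
    p=eyes.camera_params(c); print(c,[p[k] for k in('fx','cx','cy')],np.linalg.inv(p['camera_from_world'])[:3])
    for l in('ear','ear_center','ear_crown','stand','light','oil_can','cup','collet','wrench','mat'):
        for d in nets.mark_of(c,l)[:3]: print(c,l,round(d['conf'],2),world(c,d['point']),np.round(proj(c,world(c,d['point']))))
cv2.imwrite('pics/both0.png',np.vstack([ims['scene'],ims['top']])[:,:,::-1][:, :] if 0 else cv2.resize(np.hstack([ims['scene'],ims['top']])[:,:,::-1],(800,300)))
o=observe();print(o)
E
```

```text
scene [463.7048009680678, 287.3316998825765, 214.02170800552184] [[-0.5629 -0.6371  0.5266  1.1954]
 [ 0.8264 -0.4246  0.3698  0.3234]
 [-0.012   0.6433  0.7655  1.2686]]
scene ear 0.95 [ 0.322  -0.3689 -0.0023] [269. 205.]
scene ear 0.72 [ 0.5591 -0.2104  0.0039] [266. 270.]
scene ear 0.64 [ 0.3023 -0.5716  0.0001] [229. 179.]
scene ear_center 0.85 [ 0.3048 -0.5718  0.0613] [227. 168.]
scene ear_center 0.79 [ 0.326  -0.3697  0.0665] [268. 193.]
scene ear_center 0.69 [ 0.5623 -0.2135  0.068 ] [264. 259.]
scene ear_crown 0.92 [ 0.5574 -0.2139  0.124 ] [264. 247.]
scene ear_crown 0.85 [ 0.3031 -0.5754  0.123 ] [225. 155.]
scene ear_crown 0.62 [ 0.322  -0.3704  0.1189] [268. 182.]
scene light 0.76 [0.6255 0.2059 0.409 ] [396. 279.]
scene oil_can 0.64 [ 0.7207 -0.1093  0.0059] [262. 324.]
scene cup 0.7 [ 0.6164 -0.3666  0.0026] [218. 260.]
scene wrench 0.25 [ 0.5603 -0.2132  0.122 ] [264. 249.]
scene mat 0.58 [ 0.6152 -0.2256  0.0026] [252. 280.]
top [444.3087143773035, 281.8486244371954, 209.61098836140428] [[-0.0247  0.9953 -0.0941  0.3833]
 [-0.9997 -0.0244  0.0036 -0.1337]
 [ 0.0013 
[... 685 characters left out ...]
ollet 0.73 [ 0.6065 -0.084   0.0029] [266. 190.]
top collet 0.29 [0.6263 0.2054 0.4047] [155. 166.]
top wrench 0.76 [0.4342 0.0053 0.0005] [242. 238.]
top wrench 0.42 [0.6255 0.2098 0.4059] [154. 166.]
{'time_s': 1.1, 'joints': array([ 0.9795,  0.2066,  1.5415, -0.    ,  1.3935, -0.1505]), 'joint_velocities': array([ 0.0006, -0.0008, -0.001 ,  0.0019, -0.0021, -0.0006]), 'effort': array([  0.0009, -38.3062, -29.1973,  -0.0003,   0.001 ,   0.    ]), 'eef_pos': array([0.2454, 0.52  , 0.2563]), 'ee_rot': array([0.2186, 0.9758, 0.    , 0.    ]), 'ft_force': array([-0.3604,  0.8534, -0.3784]), 'moment': array([ 0.037 , -0.0135, -0.0032]), 'finger_force': 0.0, 'gripper_width': 0.08551670705116751}
```

View pics/scene0.png

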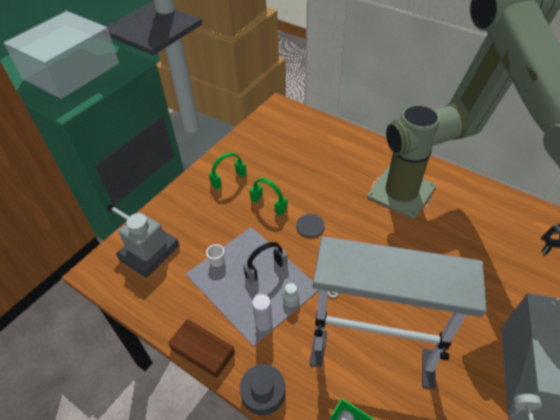

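View pics/top0.png

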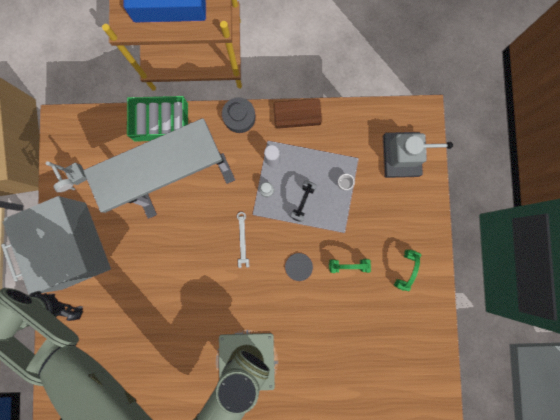

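The scene view shows the black ear defenders at about (266,262), on the mat, with two green look-alikes near (228,170) and (268,195). The bar runs from about (325,322) to (443,342) under the light. In the top view the ear is at (303,200) and the light covers (85,205) to (220,135). Both the ear and the stand face roughly radially, so I plan a tilted, nearly horizontal hand. Next I'll measure the angles and the bar.

```bash
cat >> h.py <<'E'
def ray(cam,u,v):
    c=eyes.camera_params(cam); M=np.linalg.inv(c['camera_from_world'])
    d=M[:3,:3]@np.array([(u-c['cx'])/c['fx'],-(v-c['cy'])/c['fy'],-1]); return M[:3,3],d
def onz(cam,u,v,z):
    o,d=ray(cam,u,v); return o+d*(z-o[2])/d[2]
E
python3 - <<'E'
from h import *
np.set_printoptions(precision=4,suppress=True)
for c in('top','scene'):
    im=eyes.capture(c)
    for l in('light','ear'):
        for d in nets.masks_of(c,l)[:4]:
            m=d['mask'].astype(np.uint8); r=cv2.minAreaRect(np.argwhere(m)[:,::-1].astype(np.float32)); b=cv2.boxPoints(r)
            print(c,l,round(d['conf'],2),m.sum(),'px',r)
            ys=np.argwhere(m)
            if l=='light' and c=='top': 
                P=np.array([onz(c,*q,.415) for q in b]); print(P, P.mean(0))
            if l=='ear' and c=='top': print(np.array([onz(c,*q,.06) for q in b]))
    for l in('stand','ear','ear_crown','light'):
        for d in nets.mark_of(c,l)[:4]: print(l,round(d['conf'],2),world(c,d['point']))
    if c=='scene': cv2.imwrite('pics/bar.png',cv2.resize(im[230:400,300:500,::-1],None,fx=4,fy=3.5,interpolation=cv2.INTER_CUBIC)[:600])
    else: cv2.imwrite('pics/eart.png',cv2.resize(im[150:250,240:370,::-1],None,fx=6,fy=6,interpolation=cv2.INTER_CUBIC))
E
```

```text
top light 0.86 7029 px ((158.36083984375, 174.43707275390625), (72.41340637207031, 138.4300994873047), 66.47679138183594)
[[ 0.6205  0.406   0.415 ]
 [ 0.7659  0.0601  0.415 ]
 [ 0.5795 -0.0165  0.415 ]
 [ 0.4383  0.3254  0.415 ]] [0.6011 0.1937 0.415 ]
top ear 0.95 371 px ((349.0, 265.5), (13.0, 42.0), 90.0)
[[ 0.354  -0.2947  0.06  ]
 [ 0.3504 -0.44    0.06  ]
 [ 0.3058 -0.4381  0.06  ]
 [ 0.3094 -0.2932  0.06  ]]
top ear 0.85 374 px ((302.749755859375, 200.89645385742188), (13.541626930236816, 41.23027420043945), 22.47943687438965)
[[ 0.5018 -0.1622  0.06  ]
 [ 0.6348 -0.2212  0.06  ]
 [ 0.6153 -0.2646  0.06  ]
 [ 0.4826 -0.2054  0.06  ]]
top ear 0.63 473 px ((407.9553527832031, 269.487060546875), (19.268882751464844, 42.162296295166016), 16.189205169677734)
[[ 0.2526 -0.5144  0.06  ]
 [ 0.3903 -0.5619  0.06  ]
 [ 0.3702 -0.6251  0.06  ]
 [ 0.2328 -0.5771  0.06  ]]
ear 0.82 [ 0.5607 -0.214   0.0037]
ear 0.79 [ 0.3318 -0.3706 -0.0013]
ear 0.57 [ 0.3111 -0.578   0.0015]
ear 0.29 [ 0.6077 -0.0832  0.0039]
ear_crown 0.94 [ 0.5616 -0.2135  0.1236]
ear_crown 0.85 [ 0.3265 -0.3701  0.122
[... 172 characters left out ...]
8475341797), 8.972626686096191)
scene ear 0.92 643 px ((270.5848693847656, 195.6995391845703), (42.465797424316406, 27.904163360595703), 28.300758361816406)
scene ear 0.68 529 px ((224.9000244140625, 169.29998779296875), (29.06888198852539, 38.9075813293457), 63.43495178222656)
scene ear 0.61 658 px ((263.3248596191406, 260.40557861328125), (29.39119529724121, 46.17039489746094), 62.02052307128906)
ear 0.96 [ 0.3022 -0.5708 -0.0006]
ear 0.64 [ 0.3208 -0.3708 -0.0034]
ear 0.63 [ 0.5566 -0.2136  0.0031]
ear_crown 0.78 [ 0.5593 -0.2143  0.1213]
ear_crown 0.78 [ 0.303  -0.5767  0.1248]
ear_crown 0.67 [ 0.3227 -0.3678  0.1217]
light 0.97 [0.6251 0.2071 0.4079]
light 0.52 [ 0.7155 -0.1101  0.0055]
```

View pics/bar.png

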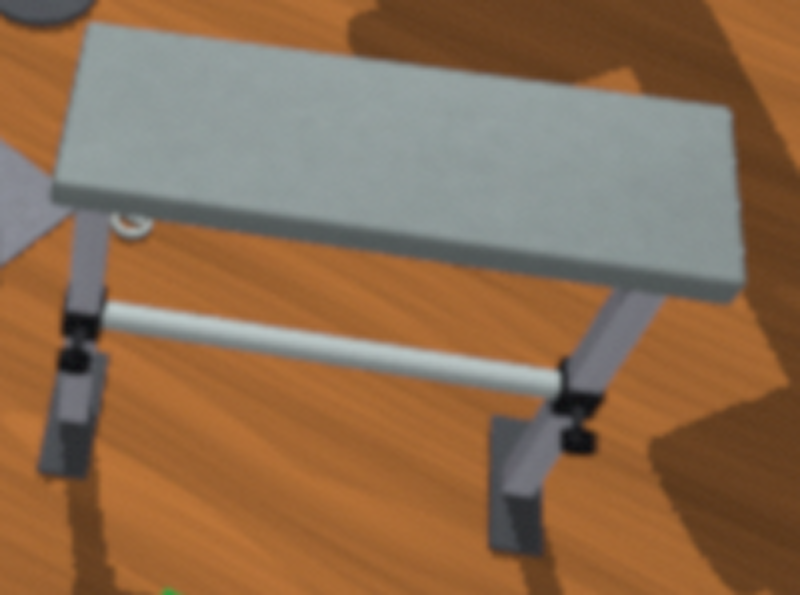

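View pics/eart.png

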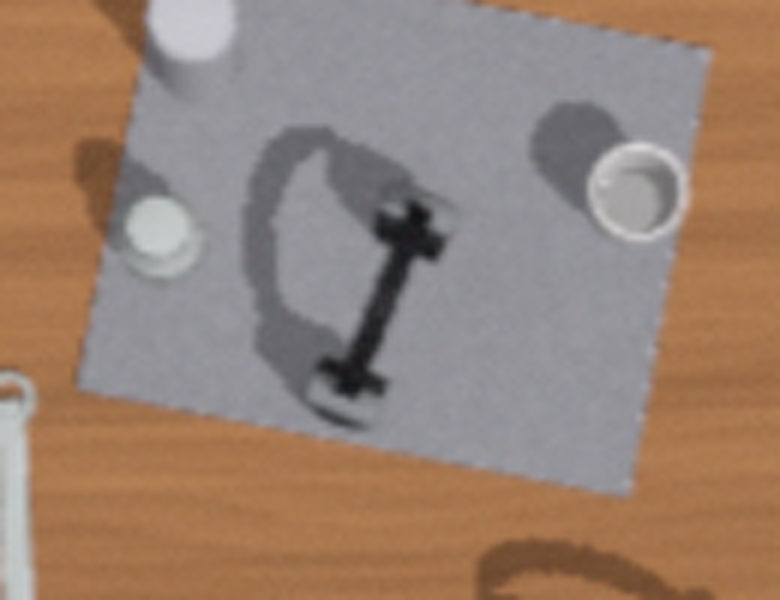

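The crop shows the bar's clear span from about (326,320) to (440,339) in scene pixels. The top crop puts the ear's arch at a yaw of about -24°, with the cup, can and collet well clear. Next I'll solve the bar's height from its pixels.

```bash
python3 - <<'E'
from h import *
np.set_printoptions(precision=4,suppress=True)
L=np.array([.6257,.2067]);y=np.radians(22.6);ex=np.array([np.cos(y),np.sin(y)]);ey=np.array([-ex[1],ex[0]])
for z in np.arange(.13,.195,.01):
    a=onz('scene',326.2,320.2,z);b=onz('scene',440,339.1,z);d=b-a
    m=(a+b)/2
    print(round(z,3),'len',np.linalg.norm(d),'yaw',np.degrees(np.arctan2(-d[0],d[1])),m[:2],'rel light',(m[:2]-L)@ex,(m[:2]-L)@ey)
# light top edges corners
f=lambda u,v:(300+u/4,230+v/3.5)
for n,q,z in(('nl',(93,25),.408+.02),('nr',(730,108),.428),('fl',(57,185),.428),('fr',(743,282),.428)):
    p=onz('scene',*f(*q),z); print(n,p,(p[:2]-L)@ex,(p[:2]-L)@ey)
E
```

```text
0.13 len 0.29837997496128615 yaw 23.498693811703127 [0.6027 0.207 ] rel light -0.02113102487397262 0.009082296246372086
0.14 len 0.2957594977091615 yaw 23.49869381170312 [0.6079 0.208 ] rel light -0.015932677643917228 0.008026475801543566
0.15 len 0.2931390204570369 yaw 23.49869381170313 [0.6131 0.209 ] rel light -0.010734330413861605 0.006970655356715034
0.16 len 0.2905185432049124 yaw 23.498693811703152 [0.6183 0.21  ] rel light -0.005535983183806228 0.005914834911886487
0.17 len 0.2878980659527876 yaw 23.498693811703152 [0.6235 0.2111] rel light -0.00033763595375059085 0.004859014467057983
0.18 len 0.28527758870066305 yaw 23.49869381170316 [0.6287 0.2121] rel light 0.004860711276304798 0.0038031940222294607
0.19 len 0.28265711144853845 yaw 23.498693811703152 [0.6339 0.2131] rel light 0.010059058506360413 0.002747373577400905
nl [0.6285 0.0238 0.428 ] -0.06766900125246832 -0.16991091186068094
nr [0.4919 0.3445 0.428 ] -0.070557637088536 0.17864891541558017
fl [0.742 0.071 0.428] 0.05523557372681677 -0.1699888113459189
fr [0.6054 0.3906 0.428 ] 0.051942560681424096 0.1775685871436168
```

```bash
cat >> h.py <<'E'
def pose(yaw,alpha,s):
    y=np.radians(yaw);a=np.radians(alpha);e=np.array([np.cos(y),np.sin(y),0])
    z=e*np.sin(a)+np.array([0,0,-np.cos(a)]); ty=s*np.array([-e[1],e[0],0]); return np.c_[np.cross(ty,z),ty,z],e
def delta(P,Rt,P0=None,R0=None):
    o=observe(); R0=R.from_quat(o['ee_rot']).as_matrix() if R0 is None else R0; P0=o['eef_pos'] if P0 is None else P0
    print('shift mm',np.round(R0.T@(P-P0)*1e3,1),'rot deg',np.round(np.degrees(R.from_matrix(R0.T@Rt).as_rotvec()),2))
def earpose(ear,yaw,alpha,s,back=0,up=0):   # tool pose holding ear whose foot-origin is 'ear'
    Rt,e=pose(yaw,alpha,s); g=np.array(ear)+e*-.045+np.array([0,0,.102+up]); return g-Rt[:,2]*(.006+back),Rt
E
python3 - <<'E'
from h import *
np.set_printoptions(precision=3,suppress=True)
o=observe();T=np.linalg.inv(eyes.camera_params('wrist')['camera_from_world']);R0=R.from_quat(o['ee_rot']).as_matrix()
print('cam in tool',R0.T@(T[:3,3]-o['eef_pos']),R0.T@T[:3,:3])
for s in(1,-1):
    P,Rt=earpose([.5597,-.2135,.004],-24,65,s,back=.12,up=.02);print(s,P);delta(P,Rt)
    Rm,_=pose(30,30,s); delta(np.array([.34,.19,.30]),Rm)
E
```

```text
cam in tool [ 0.084 -0.001 -0.118] [[-0.001  0.946  0.325]
 [ 1.     0.001  0.001]
 [ 0.001  0.325 -0.946]]
1 [ 0.414 -0.149  0.179]
shift mm [-438.1 -532.8   77. ] rot deg [ -0.71 -65.    -1.12]
shift mm [-226.4 -258.1  -43.7] rot deg [-14.46 -27.62 -53.95]
-1 [ 0.414 -0.149  0.179]
shift mm [-438.1 -532.8   77. ] rot deg [-96.15   1.05 150.92]
shift mm [-226.4 -258.1  -43.7] rot deg [-32.52  17.02 121.35]
```

```bash
python3 -m creep '[[-1,[-226,-258,-44],[-32.5,17,121.4]],[-1,[-226,-258,-44],[-32.5,17,121.4]],[-1,[-226,-258,-44],[-32.5,17,121.4]],[-1,[-226,-258,-44],[-32.5,17,121.4]],[-1,[-226,-258,-44],[-32.5,17,121.4]],[-1,[-226,-258,-44],[-32.5,17,121.4]],[-1,[-226,-258,-44],[-32.5,17,121.4]],[-1,[-226,-258,-44],[-32.5,17,121.4]],[-1,[-226,-258,-44],[-32.5,17,121.4]],[-1,[-226,-258,-44],[-32.5,17,121.4]],[-1,[-226,-258,-44],[-32.5,17,121.4]],[-1,[-226,-258,-44],[-32.5,17,121.4]],[-1,[-226,-258,-44],[-32.5,17,121.4]]]'
python3 - <<'E'
from h import *
np.set_printoptions(precision=3,suppress=True)
print(observe()['joints'])
P,Rt=earpose([.5597,-.2135,.004],-24,65,-1,back=.12,up=.02);delta(P,Rt)
E
```

```text
time_s: 3.42
eef_pos: [0.339, 0.1906, 0.3002]
ee_rot: [0.933, 0.251, 0.25, -0.067]
ft_force: [0.1, 0.8, -0.2]
gripper_width: 0.0852
finger_force: 0.0
[ 0.143 -0.64   2.213  0.212  1.086  1.135]
shift mm [-151.8  331.2   52.5] rot deg [-40.46  32.31  37.15]
```

```bash
python3 - <<'E'
from h import *
P,Rt=earpose([.5597,-.2135,.004],-24,65,-1,back=.05,up=.07);delta(P,Rt)
E
```

```text
shift mm [-109.4  382.6   53.4] rot deg [-40.46  32.31  37.15]
```

```bash
python3 -m creep '[[-1,[-109,382,53],[-40.5,32.3,37.2]],[-1,[-109,382,53],[-40.5,32.3,37.2]],[-1,[-109,382,53],[-40.5,32.3,37.2]],[-1,[-109,382,53],[-40.5,32.3,37.2]],[-1,[-109,382,53],[-40.5,32.3,37.2]],[-1,[-109,382,53],[-40.5,32.3,37.2]],[-1,[-109,382,53],[-40.5,32.3,37.2]],[-1,[-109,382,53],[-40.5,32.3,37.2]],[-1,[-109,382,53],[-40.5,32.3,37.2]]]'
python3 - <<'E'
from h import *
np.set_printoptions(precision=3,suppress=True)
o=observe();print(o['joints'],o['joint_velocities'])
P,Rt=earpose([.5597,-.2135,.004],-24,65,-1,back=.05,up=.07);delta(P,Rt)
snap('wrist','w1')
for l in('ear_crown','ear_center','ear'):
    for d in nets.mark_of('wrist',l)[:2]: print(l,d['conf'],world('wrist',d['point']))
P,Rt=earpose([.5597,-.2135,.004],-24,65,-1);delta(P,Rt)
E
```

```text
time_s: 4.55
eef_pos: [0.4933, -0.085, 0.2514]
ee_rot: [0.84, -0.102, 0.53, 0.06]
ft_force: [0.9, -0.3, 0.7]
gripper_width: 0.0855
finger_force: 0.0
[-0.469 -0.367  2.46   1.867  0.221 -0.398] [-0.017  0.265 -0.002  2.177 -0.05  -2.036]
shift mm [-45.8  92.3  22.6] rot deg [-9.54  0.56  4.06]
ear_crown 0.95 [ 0.562 -0.213  0.121]
ear 0.83 [ 0.556 -0.213  0.003]
shift mm [-107.9  102.2  102.5] rot deg [-9.65  0.68  4.04]
```

View pics/w1.png

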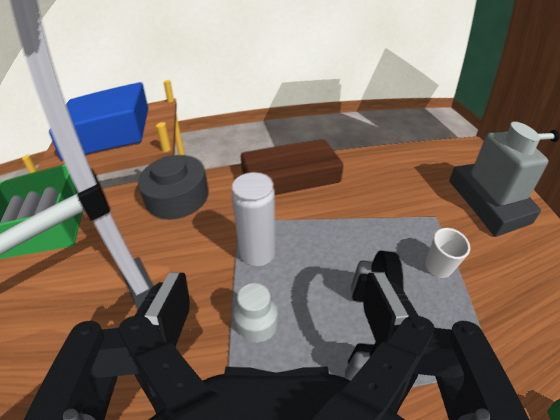

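The wrist view shows the ear at about (372,290), between the open fingers, with the crown found at (0.562,-0.213,0.121). The arm slowed because joint 3 sits at its limit and joint 5 is near its singularity. I'll fit the kinematics to pick a better tilt.

```bash
cat > kin.py <<'E'
import numpy as np
from scipy.optimize import least_squares
from scipy.spatial.transform import Rotation as R
D=[([.9795,.2066,1.5415,0,1.3935,-.1505],[.2454,.52,.2563],[.2186,.9758,0,0]),
([.143,-.64,2.213,.212,1.086,1.135],[.339,.1906,.3002],[.933,.251,.25,-.067]),
([-.469,-.367,2.46,1.867,.221,-.398],[.4933,-.085,.2514],[.84,-.102,.53,.06])]
Ry=lambda a:R.from_euler('y',a); Rz=lambda a:R.from_euler('z',a)
def wc(p,j):  # a1,h,L1,fx,fz,d
    a1,h,L1,fx,fz,d=p
    v=np.array([a1,0,h])+Ry(j[1]).apply([0,0,L1])+Ry(j[1]+j[2]).apply([fx,0,fz])
    return Rz(j[0]).apply(v)
def zt(j): return (Rz(j[0])*Ry(j[1]+j[2])*Rz(j[3])*Ry(j[4])).apply([0,0,1])
def res(p): return np.concatenate([wc(p,j)+p[5]*zt(j)-np.array(P) for j,P,q in D]+[1e-3*(np.array(p)-p0)])
p0=np.array([0,.3,.4,0,.4,.25])
E
python3 - <<'E'
from kin import *
np.set_printoptions(precision=4,suppress=True)
for j,P,q in D: print(zt(j),R.from_quat(q).apply([0,0,1]))
s=least_squares(res,p0);print(s.x,s.fun[:9]*1e3)
from plant import robot
print([a for a in dir(robot) if a[0]!='_'])
E
```

```text
[-0. -0. -1.] [ 0.  0. -1.]
[ 0.4329  0.2504 -0.866 ] [ 0.4327  0.2504 -0.8661]
[ 0.8776 -0.2096 -0.4312] [ 0.8777 -0.2088 -0.4313]
[-0.4429  0.6349  0.7236  0.3552  0.9473  0.6122] [ 75.328  -42.3244 -42.1416  -3.1871 -27.1026  27.6192  -8.3482 -16.8412
  14.522 ]
['IKError', 'nose_length']
```

```bash
sed -i 's/a1,h,L1,fx,fz,d=p/a1,h,L1,fx,fz,d,b=p/; s/np.array(\[a1,0,h\])/np.array([a1,b,h])/; s/,.25\])/,.25,.08])/' kin.py
cat >> kin.py <<'E'
fit=least_squares(res,p0)
def ik(P,Rm,j0):
    f=lambda j:np.concatenate([(wc(fit.x,j)+fit.x[5]*zt(j)-P)*5,zt(j)-Rm[:,2],1e-6*(np.array(j)-j0[:5])])
    lo=[-2.73,-.86,.23,-1.11,.08];hi=[2.73,2.22,2.46,4.25,2.63]
    s=least_squares(f,np.clip(j0[:5],np.array(lo)+.01,np.array(hi)-.01),bounds=(lo,hi)); return s.x,np.abs(s.fun).max()
E
python3 - <<'E'
from kin import *
from h import earpose
np.set_printoptions(precision=3,suppress=True)
print(fit.x,fit.fun[:9]*1e3)
for al in(35,45,55,65,75,85):
  for nm,a in(('pick',([.56,-.2135,.004],-24)),('high',([.627,.208,.20],23)),('low',([.627,.208,.06],23))):
    P,Rm=earpose(*a,al,-1)
    for j4 in(0,np.pi):
        print(al,nm,*ik(P,Rm,[a[1]/57.3,-.3,2.0,j4,.4]))
E
```

```text
[0.001 0.282 0.455 0.094 0.498 0.291 0.086] [-0.03   0.026 -0.034 -0.001 -0.033  0.022 -0.003 -0.006  0.012]
35 pick [-0.56   0.097  2.152  0.278  0.297] 3.9737056677994535e-07
35 pick [-0.47   0.149  2.242  4.25   0.08 ] 0.15056117078117098
35 high [ 0.087 -0.073  1.843  0.25   0.8  ] 3.997691018637265e-07
35 high [ 0.087 -0.073  1.843  0.25   0.8  ] 2.8916506400580657e-06
35 low [0.087 0.112 1.979 0.383 0.494] 4.1196235080099903e-07
35 low [0.087 0.112 1.979 0.383 0.494] 2.758291611965893e-06
45 pick [-0.576  0.103  2.253  1.514  0.111] 1.5137586387411256e-06
45 pick [-0.576  0.103  2.253  1.514  0.111] 1.6278340157376329e-06
45 high [ 0.056 -0.132  1.968  0.44   0.596] 4.40176548313893e-07
45 high [ 0.056 -0.132  1.968  0.44   0.596] 2.701416105153412e-06
45 low [0.056 0.094 2.089 0.883 0.315] 8.832904766043299e-07
45 low [0.056 0.094 2.089 0.883 0.315] 2.258302177056612e-06
55 pick [-0.594  0.163  2.333  2.698  0.338] 2.6982845705976446e-06
55 pick [-0.594  0.163  2.333  2.698  0.338] 4.6320393256143857e-07
55 high [ 0.025 -0.162  2.082  0.825  0.422] 8.247494645073647e-07
55 hig
[... 686 characters left out ...]
12  1.036] 7.693235977776591e-07
75 high [-0.024 -0.094  2.257  2.177  0.507] 2.1772215770589526e-06
75 high [-0.024 -0.094  2.257  2.177  0.507] 9.64371076389586e-07
75 low [-0.024  0.317  2.283  2.57   0.83 ] 2.570317301767096e-06
75 low [-0.024  0.317  2.283  2.57   0.83 ] 6.171621966188696e-07
85 pick [-0.631  0.674  2.361  2.927  1.379] 2.926671415150583e-06
85 pick [-0.631  0.674  2.361  2.927  1.379] 9.792829216559994e-07
85 high [-0.036  0.021  2.302  2.489  0.769] 2.4894701560043163e-06
85 high [-0.036  0.021  2.302  2.489  0.769] 6.521224975605779e-07
85 low [-0.036  0.481  2.279  2.659  1.141] 2.6585497527614857e-06
85 low [-0.036  0.481  2.279  2.659  1.141] 7.810197185076417e-07
```

```bash
python3 - <<'E'
from kin import *
from h import *
np.set_printoptions(precision=3,suppress=True)
o=observe();E=[.5605,-.2135,.004]
for b,u in((.05,.05),(.03,.05),(.03,.03),(0,.03),(0,0)):
    P,Rt=earpose(E,-24,70,-1,back=b,up=u);j,e=ik(P,Rt,o['joints']);print(b,u,j,e);delta(P,Rt)
E
```

```text
0.05 0.05 [-0.587 -0.002  2.46   2.869  0.49 ] 0.09351026152514819
shift mm [-67.6  92.9  32.6] rot deg [-9.82  5.67  3.62]
0.03 0.05 [-0.621  0.08   2.46   2.827  0.622] 0.03146968718772597
shift mm [-65.8  96.3  52.2] rot deg [-9.82  5.67  3.62]
0.03 0.03 [-0.624  0.172  2.46   2.855  0.717] 0.025807992105745525
shift mm [-83.8  96.5  60.8] rot deg [-9.82  5.67  3.62]
0 0.03 [-0.616  0.253  2.407  2.869  0.752] 1.0159758735192462e-06
shift mm [-81.  101.7  90.2] rot deg [-9.82  5.67  3.62]
0 0 [-0.616  0.374  2.392  2.895  0.855] 1.0424259084507487e-06
shift mm [-108.   101.9  103.2] rot deg [-9.82  5.67  3.62]
```

```bash
python3 -m creep '[[-1,[-35,101.5,58],[-9.8,5.7,3.6]],[-1,[-50,101.5,75],[-9.8,5.7,3.6]],[-1,[-54,101.5,77],[-9.8,5.7,3.6]],[-1,[-54,101.5,77],[-9.8,5.7,3.6]],[-1,[-54,101.5,77],[-9.8,5.7,3.6]],[-1,[-54,101.5,77],[-9.8,5.7,3.6]]]'
python3 - <<'E'
from h import *
np.set_printoptions(precision=3,suppress=True)
o=observe();print(o['joints'],o['joint_velocities'])
snap('wrist','w2')
for l in('ear_crown','ear'):
    for d in nets.mark_of('wrist',l)[:2]: print(l,d['conf'],world('wrist',d['point']))
snap('top','t2')
for l in('ear_crown','ear'):
    for d in nets.mark_of('top',l)[:3]: print(l,d['conf'],world('top',d['point']))
for u in(.06,.0):
    P,Rt=earpose([.5605,-.2135,.004],-24,70,-1,up=u);delta(P,Rt)
E
```

```text
time_s: 5.5
eef_pos: [0.5132, -0.1945, 0.1646]
ee_rot: [0.802, -0.172, 0.559, 0.119]
ft_force: [-0.8, 0.8, 0.5]
gripper_width: 0.0854
finger_force: 0.0
[-0.621  0.14   2.412  2.825  0.644 -1.383] [ 0.054 -0.101  0.021  0.027 -0.006 -0.019]
ear_crown 0.57 [ 0.561 -0.212  0.13 ]
ear 0.82 [ 0.56  -0.214  0.009]
ear 0.57 [ 0.618 -0.223  0.007]
ear_crown 0.97 [ 0.309 -0.571  0.12 ]
ear_crown 0.73 [ 0.564 -0.212  0.125]
ear_crown 0.67 [ 0.327 -0.372  0.122]
ear 0.68 [ 0.327 -0.373  0.   ]
ear 0.64 [ 0.558 -0.212  0.006]
ear 0.61 [ 0.311 -0.575 -0.   ]
shift mm [-1.9  1.2  0.9] rot deg [-0.12 -0.26  0.01]
shift mm [-58.4   1.3  21.2] rot deg [-0.12 -0.26  0.01]
```

View pics/w2.png

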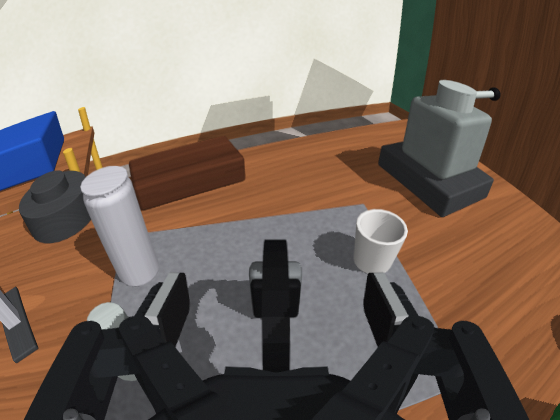

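The wrist view shows the headband centred at column 276, between the pads at 170 and 385, and in line with the hand. I'll descend and close.

```bash
python3 -m creep '[[-1,[-30,1,11],[0,0,0]],[-1,[-50,1,18],[0,0,0]],[-1,[-58,1,21],[0,0,0]],[-1,[-58,1,21],[0,0,0]],[0,[-58,1,21],[0,0,0]],[1,[-58,1,21],[0,0,0]],[1,[-58,1,21],[0,0,0]],[1,[-58,1,21],[0,0,0]],[1,[-58,1,21],[0,0,0]],[1,[-58,1,21],[0,0,0]],[1,[-58,1,21],[0,0,0]]]'
python3 - <<'E'
from kin import *
from h import *
np.set_printoptions(precision=3,suppress=True)
o=observe();print(o['eef_pos'],o['joints'],o['ft_force'],o['moment'])
Rc=R.from_quat(o['ee_rot']).as_matrix();print(Rc)
# lift then retract toward the base, swing to stand
for P,yaw in((o['eef_pos']+[0,0,.04],-24),(o['eef_pos']+[0,0,.22],-24),([.46,-.03,.33],-5),([.44,.13,.33],10),([.45,.13,.33],23)):
    Rt,_=pose(yaw,70,-1);print(ik(np.array(P),Rt,o['joints']));delta(P,Rt)
E
```

```text
time_s: 7.18
eef_pos: [0.5136, -0.1936, 0.1068]
ee_rot: [0.801, -0.171, 0.562, 0.119]
ft_force: [-1.3, 1.0, 3.2]
gripper_width: 0.0147
finger_force: 58.6
[ 0.514 -0.194  0.107] [-0.62   0.379  2.39   2.892  0.861 -1.473] [-1.33   0.988  3.163] [ 0.103  0.063 -0.027]
[[ 0.31  -0.407  0.859]
 [-0.14  -0.913 -0.383]
 [ 0.94  -0.001 -0.34 ]]
(array([-0.62 ,  0.217,  2.41 ,  2.854,  0.722]), np.float64(1.62401959178781e-07))
shift mm [ 37.6  -0.1 -13.6] rot deg [ 0.01 -0.12 -0.09]
(array([-0.62 , -0.36 ,  2.334,  1.812,  0.194]), np.float64(1.0800730455025237e-06))
shift mm [206.9  -0.3 -74.8] rot deg [ 0.01 -0.12 -0.09]
(array([-0.481, -0.711,  2.46 ,  0.999,  0.432]), np.float64(0.0418766431009136))
shift mm [ 170.4 -127.9 -184.5] rot deg [17.87 -0.13 -6.57]
(array([ 0.012, -0.701,  2.46 ,  0.607,  0.247]), np.float64(0.03718134536504547))
shift mm [ 141.9 -265.9 -262.9] rot deg [ 31.97  -0.14 -11.69]
(array([-0.322, -0.662,  2.46 ,  1.266,  0.71 ]), np.float64(0.019627883353436737))
shift mm [ 145.  -270.  -254.3] rot deg [ 44.2   -0.15 -16.12]
```

```bash
cat >> h.py <<'E'
# held ear: fixed transform fixed at grasp
GP,GR=np.array([.5136,-.1936,.1068]),R.from_quat([.801,-.171,.562,.119]).as_matrix()
ER=R.from_euler('z',-24,degrees=True).as_matrix(); EO=np.array([.5605,-.2135,.004])
HT,HR=ER.T@(GP-EO),ER.T@GR
def held(ear,yaw):
    Re=R.from_euler('z',yaw,degrees=True).as_matrix(); return np.array(ear)+Re@HT,Re@HR
def stand(x,y,z,yaw=23):
    e=np.array([np.cos(np.radians(yaw)),np.sin(np.radians(yaw))]); return np.r_[np.array([.6245,.209])+x*e+y*np.array([-e[1],e[0]]),z]
E
python3 - <<'E'
from kin import *
from h import *
np.set_printoptions(precision=3,suppress=True)
j=observe()['joints']; pts=[(EO,-24),(EO+[0,0,.05],-24),([.56,-.2,.17],-24),([.56,-.1,.21],-12),([.56,0,.215],0),([.555,.06,.215],8)]+[(stand(x,0,.215),23) for x in(-.1,-.08,-.04,0)]+[(stand(0,0,z),23) for z in(.15,.1,.06)]
P0=R0=None
for p,y in pts:
    P,Rt=held(p,y); q,e=ik(P,Rt,j); print(np.round(p,3),y,q,round(e,4)); delta(P,Rt)
E
```

```text
[ 0.56  -0.214  0.004] -24 [-0.62   0.38   2.392  2.892  0.863] 0.0
shift mm [ 0. -0.  0.] rot deg [ 0.01 -0.03  0.  ]
[ 0.56  -0.214  0.054] -24 [-0.62   0.178  2.413  2.842  0.689] 0.0
shift mm [ 47.   -0.1 -17. ] rot deg [ 0.01 -0.03  0.  ]
[ 0.56 -0.2   0.17] -24 [-0.578 -0.24   2.392  2.558  0.273] 0.0
shift mm [154.1 -12.4 -62. ] rot deg [ 0.01 -0.03  0.  ]
[ 0.56 -0.1   0.21] -12 [-0.497 -0.44   2.414  1.722  0.273] 0.0
shift mm [ 178.2  -93.2 -112.7] rot deg [11.29 -0.05 -4.08]
[0.56  0.    0.215] 0 [-0.378 -0.487  2.427  1.564  0.354] 0.0
shift mm [ 170.1 -174.5 -149.4] rot deg [22.57 -0.07 -8.16]
[0.555 0.06  0.215] 8 [-0.317 -0.492  2.43   1.533  0.427] 0.0
shift mm [ 161.4 -221.  -173.4] rot deg [ 30.1   -0.08 -10.89]
[0.532 0.17  0.215] 23 [-0.191 -0.478  2.422  1.509  0.554] 0.0
shift mm [ 141.9 -302.1 -226.7] rot deg [ 44.2   -0.1  -15.99]
[0.551 0.178 0.215] 23 [-0.145 -0.405  2.382  1.582  0.51 ] 0.0
shift mm [ 146.6 -316.8 -213.9] rot deg [ 44.2   -0.1  -15.99]
[0.588 0.193 0.215] 23 [-0.071 -0.276  2.301  1.713  0.447] 0.0
shift mm [ 155.8 -346.  -188.2] rot deg [ 44.2   -0.1  -15.99]
[0.624 0.209 0.215] 23 [-0.014 -0.164  2.217  1.82   0.403] 0.0
shift mm [ 165.  -375.3 -162.6] rot deg [ 44.2   -0.1  -15.99]
[0.624 0.209 0.15 ] 23 [-0.014 -0.014  2.261  2.194  0.487] 0.0
shift mm [ 103.9 -375.2 -140.5] rot deg [ 44.2   -0.1  -15.99]
[0.624 0.209 0.1  ] 23 [-0.014  0.126  2.276  2.39   0.59 ] 0.0
shift mm [  56.9 -375.1 -123.5] rot deg [ 44.2   -0.1  -15.99]
[0.624 0.209 0.06 ] 23 [-0.014  0.25   2.276  2.497  0.684] 0.0
shift mm [  19.3 -375.1 -109.9] rot deg [ 44.2   -0.1  -15.99]
```

```bash
python3 -m creep '[[1,[12,0,-4],[0,0,0]],[1,[47,0,-17],[0,0,0]],[1,[80,-4,-31],[0,0,0]],[1,[117,-8,-46],[0,0,0]],[1,[154,-12,-62],[0,0,0]],[1,[165,-50,-87],[5.6,0,-2]],[1,[178,-93,-113],[11.3,0,-4.1]],[1,[174,-134,-131],[17,0,-6.1]],[1,[170,-174,-149],[22.6,0,-8.2]],[1,[161,-221,-173],[30.1,0,-10.9]],[1,[151,-262,-200],[37,0,-13.4]],[1,[142,-302,-227],[44.2,0,-16]],[1,[142,-302,-227],[44.2,0,-16]],[1,[142,-302,-227],[44.2,0,-16]],[1,[142,-302,-227],[44.2,0,-16]],[1,[142,-302,-227],[44.2,0,-16]]]'
python3 - <<'E'
from kin import *
from h import *
np.set_printoptions(precision=3,suppress=True)
o=observe();print(o['joints'],o['gripper_width'],o['ft_force'])
snap('wrist','w3');im=snap('scene','s3')
for c in('scene','top','wrist'):
    if c=='top': snap('top','t3')
    for l in('ear_crown','ear','stand','light'):
        for d in nets.mark_of(c,l)[:3]: print(c,l,round(d['conf'],2),world(c,d['point']))
P,Rt=held(stand(-.1,0,.215),23);delta(P,Rt)
E
```

```text
time_s: 9.18
eef_pos: [0.4858, 0.1486, 0.3176]
ee_rot: [0.802, 0.162, 0.563, -0.114]
ft_force: [-0.4, -0.3, -2.3]
gripper_width: 0.0148
finger_force: 59.3
[-0.194 -0.478  2.423  1.51   0.555 -0.153] 0.014752043176928577 [-0.448 -0.259 -2.317]
scene ear_crown 0.68 [ 0.321 -0.369  0.121]
scene ear_crown 0.62 [ 0.304 -0.575  0.12 ]
scene ear 0.9 [ 0.301 -0.57   0.001]
scene ear 0.63 [ 0.324 -0.369 -0.001]
scene stand 0.41 [ 0.721 -0.11   0.005]
scene light 0.92 [0.625 0.208 0.408]
top ear_crown 0.92 [ 0.325 -0.372  0.125]
top ear_crown 0.74 [ 0.306 -0.573  0.119]
top ear_crown 0.7 [0.532 0.171 0.336]
top ear 0.82 [0.531 0.167 0.216]
top ear 0.78 [ 0.327 -0.371  0.002]
top ear 0.56 [ 0.31  -0.571 -0.003]
top stand 0.4 [0.534 0.165 0.276]
top light 0.87 [0.623 0.208 0.404]
wrist ear_crown 0.83 [0.537 0.169 0.336]
wrist ear 0.65 [0.529 0.169 0.212]
shift mm [0.1 0.2 0.2] rot deg [-0.01 -0.04  0.02]
```

View pics/w3.png

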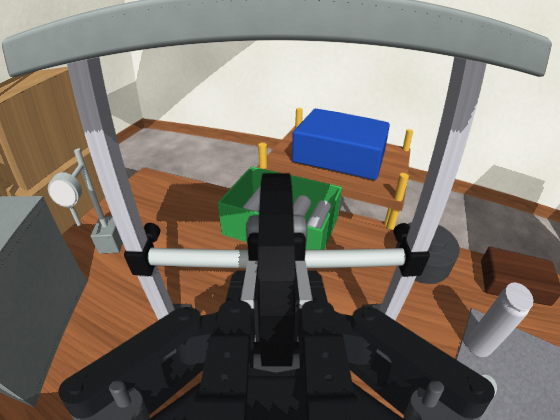

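View pics/s3.png

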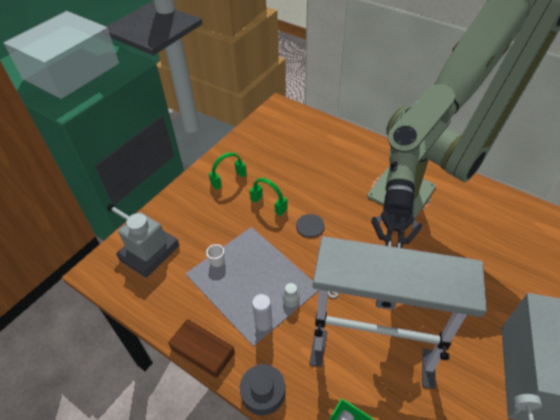

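The wrist view shows the ear hanging level, its band at column 276. The bar spans (150,258) to (404,258), so the hand is centred on it. The scene view shows everything else unmoved. Now I'll triangulate the bar ends from the wrist and scene views.

```bash
python3 - <<'E'
from h import *
np.set_printoptions(precision=4,suppress=True)
c=eyes.camera_params('wrist');M=np.linalg.inv(c['camera_from_world'])
def wr(u,v):
    x,y=(u-c['cx'])/c['fx'],(v-c['cy'])/c['fy'];t=np.hypot(x,y);s=np.sin(t)/t
    return M[:3,3],M[:3,:3]@np.array([x*s,-y*s,-np.cos(t)])
ends=[]
for w,s in(((150,258),(440,339.1)),((404,258),(326.2,320.2))):
    (o1,d1),(o2,d2)=wr(*w),ray('scene',*s)
    t=np.linalg.lstsq(np.c_[d1,-d2],o2-o1,rcond=None)[0];a,b=o1+d1*t[0],o2+d2*t[1];print((a+b)/2,'gap',np.linalg.norm(a-b));ends.append((a+b)/2)
a,b=ends;d=a-b;print('mid',(a+b)/2,'len',np.linalg.norm(d),'yaw',np.degrees(np.arctan2(-d[0],d[1])))
# wrist ray meets stand plane x=0
e=np.array([np.cos(np.radians(23)),np.sin(np.radians(23)),0])
for w in((150,258),(404,258)):
    o,dd=wr(*w);t=((stand(0,0,0)-o)@e)/(dd@e);print(o+dd*t)
E
```

```text
[0.5718 0.3417 0.1779] gap 0.003094533192789908
[0.6842 0.0777 0.1772] gap 0.005759511689827242
mid [0.628  0.2097 0.1776] len 0.2869336143816615 yaw 23.055823552007798
[0.5701 0.3371 0.1814]
[0.6812 0.0753 0.1807]
```

```bash
python3 -m creep '[[1,[9,0,24],[0,0,0]],[1,[18,0,49],[0,0,0]],[1,[27,0,73],[0,0,0]],[1,[35,0,97],[0,0,0]],[1,[35,0,97],[0,0,0]],[1,[35,0,97],[0,0,0]],[1,[35,0,97],[0,0,0]],[1,[12,0,105],[0,0,0]],[1,[-12,0,114],[0,0,0]],[1,[-35,0,122],[0,0,0]],[1,[-59,0,131],[0,0,0]],[1,[-73,0,136],[0,0,0]],[1,[-80,0,139],[0,0,0]],[1,[-80,0,139],[0,0,0]],[1,[-80,0,139],[0,0,0]],[1,[-80,0,139],[0,0,0]]]'
python3 - <<'E'
from h import *
np.set_printoptions(precision=3,suppress=True)
o=observe();print(o['ft_force'],o['moment'],o['joints'])
Re=R.from_euler('z',23,degrees=True).as_matrix()
print('ear now',o['eef_pos']-Re@HT)
snap('wrist','w4')
for l in('ear_crown','ear'):
    for d in nets.mark_of('wrist',l)[:2]: print(l,round(d['conf'],2),world('wrist',d['point']))
snap('scene','s4')
for l in('ear_crown','ear'):
    for d in nets.mark_of('scene',l)[:3]: print(l,round(d['conf'],2),world('scene',d['point']))
E
```

```text
time_s: 11.92
eef_pos: [0.5814, 0.1898, 0.1965]
ee_rot: [0.802, 0.163, 0.564, -0.115]
ft_force: [0.4, -0.1, -2.7]
gripper_width: 0.0143
finger_force: 59.3
[ 0.38  -0.061 -2.668] [-0.399  0.91   0.023] [-0.01   0.153  2.268  2.417  0.604 -1.087]
ear now [0.628 0.211 0.094]
ear_crown 0.77 [0.634 0.209 0.214]
ear 0.68 [0.628 0.209 0.094]
ear_crown 0.93 [0.628 0.21  0.211]
ear_crown 0.81 [ 0.303 -0.576  0.123]
ear_crown 0.71 [ 0.6   -0.081  0.005]
ear 0.92 [0.626 0.209 0.09 ]
ear 0.9 [ 0.326 -0.371 -0.   ]
ear 0.63 [ 0.301 -0.572 -0.001]
```

View pics/w4.png

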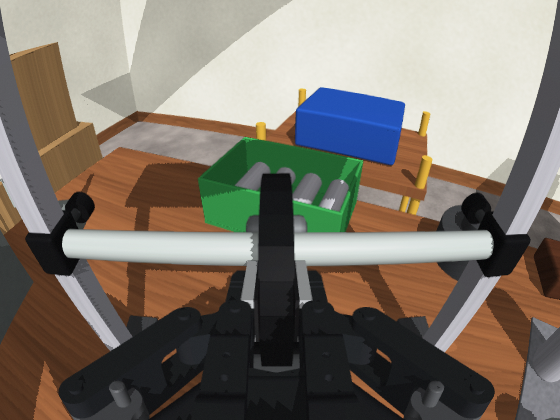

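The band sits over the bar's middle at column 276, and the bar still spans about 65 to 490. The crown is about 25 mm above the bar. I'll lower and feel for it.

```bash
python3 -m creep '[[1,[-4.7,0,1.7],[0,0,0]],[1,[-9.4,0,3.4],[0,0,0]],[1,[-13.2,0,4.8],[0,0,0]],[1,[-13.2,0,4.8],[0,0,0]],[1,[-13.2,0,4.8],[0,0,0]]]'
python3 -m creep '[[1,[-0.9,0,0.3],[0,0,0]],[1,[-1.9,0,0.7],[0,0,0]],[1,[-1.9,0,0.7],[0,0,0]]]'
python3 -m creep '[[1,[-0.9,0,0.3],[0,0,0]],[1,[-1.9,0,0.7],[0,0,0]],[1,[-1.9,0,0.7],[0,0,0]]]'
```

```text
time_s: 12.85
eef_pos: [0.581, 0.1899, 0.1812]
ee_rot: [0.802, 0.163, 0.563, -0.115]
ft_force: [-0.1, -0.3, -2.2]
gripper_width: 0.0153
finger_force: 59.3
time_s: 13.22
eef_pos: [0.5809, 0.1898, 0.1792]
ee_rot: [0.802, 0.163, 0.563, -0.115]
ft_force: [0.4, 0.0, -1.9]
gripper_width: 0.0146
finger_force: 59.3
time_s: 13.6
eef_pos: [0.5809, 0.1899, 0.177]
ee_rot: [0.802, 0.163, 0.563, -0.115]
ft_force: [0.2, 0.4, -2.5]
gripper_width: 0.0145
finger_force: 59.3
```

```bash
python3 -m creep '[[1,[-0.9,0,0.3],[0,0,0]],[1,[-0.9,0,0.3],[0,0,0]]]' | grep -E 'eef|ft'
python3 -m creep '[[1,[-0.9,0,0.3],[0,0,0]],[1,[-0.9,0,0.3],[0,0,0]]]'| grep -E 'eef|ft'
python3 -m creep '[[1,[-0.9,0,0.3],[0,0,0]],[1,[-0.9,0,0.3],[0,0,0]]]'| grep -E 'eef|ft'
```

```text
eef_pos: [0.5809, 0.1898, 0.1761]
ft_force: [-0.7, 0.6, -2.3]
eef_pos: [0.5809, 0.1898, 0.1752]
ft_force: [0.3, 0.4, -3.0]
eef_pos: [0.5808, 0.1898, 0.1742]
ft_force: [1.2, -0.2, -3.3]
```

```bash
python3 -m creep '[[1,[-0.9,0,0.3],[0,0,0]],[1,[-0.9,0,0.3],[0,0,0]]]' | grep -E 'eef|ft'
python3 -m creep '[[1,[-0.9,0,0.3],[0,0,0]],[1,[-0.9,0,0.3],[0,0,0]]]'| grep -E 'eef|ft'
```

```text
eef_pos: [0.5808, 0.1898, 0.1733]
ft_force: [-0.1, -0.7, -2.6]
eef_pos: [0.5808, 0.1898, 0.1723]
ft_force: [0.5, 0.2, -2.6]
```

```bash
python3 -m creep '[[1,[-0.9,0,0.3],[0,0,0]],[1,[-0.9,0,0.3],[0,0,0]]]'| grep -E 'eef|ft'
```

```text
eef_pos: [0.5809, 0.1898, 0.1715]
ft_force: [-0.7, 0.3, -2.6]
```

```bash
python3 -m creep '[[1,[-0.9,0,0.3],[0,0,0]],[1,[-0.9,0,0.3],[0,0,0]]]' | grep -E 'eef|ft'
```

```text
eef_pos: [0.5811, 0.1899, 0.1711]
ft_force: [-1.0, 0.1, -0.6]
```

```bash
python3 -m creep '[[1,[-0.9,0,0.3],[0,0,0]],[1,[-0.9,0,0.3],[0,0,0]]]'| grep -E 'eef|ft'
```

```text
eef_pos: [0.5813, 0.19, 0.1706]
ft_force: [-1.2, -1.0, 0.7]
```

```bash
python3 -m creep '[[1,[-0.9,0,0.3],[0,0,0]],[1,[-0.9,0,0.3],[0,0,0]]]'| grep -E 'eef|ft'
```

```text
eef_pos: [0.5815, 0.19, 0.17]
ft_force: [-2.1, -0.5, 3.7]
```

Contact: the vertical force rose about 6 N over the hanging baseline. I'll ease off slightly, hold, check, then open.

```bash
python3 -m creep '[[1,[0.4,0,-0.1],[0,0,0]],[1,[0.4,0,-0.1],[0,0,0]],[1,[0.4,0,-0.1],[0,0,0]],[1,[0.4,0,-0.1],[0,0,0]],[1,[0.4,0,-0.1],[0,0,0]],[1,[0.4,0,-0.1],[0,0,0]]]'; python3 - <<'E'
from h import *
for c in('scene','wrist'):
    snap(c,c+'5')
    for l in('ear_crown','ear'):
        for d in nets.mark_of(c,l)[:2]:
            p=world(c,d['point']); print(c,l,round(d['conf'],2),np.round(p,4))
E
```

```text
time_s: 16.6
eef_pos: [0.5814, 0.19, 0.17]
ee_rot: [0.801, 0.163, 0.564, -0.115]
ft_force: [-0.3, 0.3, 4.9]
gripper_width: 0.0148
finger_force: 59.5
scene ear_crown 0.65 [ 0.3254 -0.3711  0.1194]
scene ear_crown 0.62 [ 0.3029 -0.5744  0.1248]
scene ear 0.81 [ 0.3021 -0.5717 -0.0018]
scene ear 0.57 [ 0.323  -0.3689  0.    ]
wrist ear_crown 0.88 [0.6308 0.2122 0.1875]
wrist ear 0.91 [0.6272 0.2104 0.0648]
```

```bash
python3 -m creep '[[0.7,[0,0,0],[0,0,0]],[0.5,[0,0,0],[0,0,0]],[0.2,[0,0,0],[0,0,0]],[-0.3,[0,0,0],[0,0,0]],[-1,[0,0,0],[0,0,0]],[-1,[0,0,0],[0,0,0]],[-1,[0,0,0],[0,0,0]],[-1,[0,0,0],[0,0,0]],[-1,[0,0,0],[0,0,0]],[-1,[0,0,0],[0,0,0]]]'; python3 - <<'E'
from h import *
print(observe()['ft_force']);snap('wrist','w6')
for l in('ear_crown','ear','ear_center'):
    for d in nets.mark_of('wrist',l)[:2]:
        p=world('wrist',d['point']); print(l,round(d['conf'],2),np.round(p,4))
E
```

```text
time_s: 18.15
eef_pos: [0.5808, 0.1898, 0.1691]
ee_rot: [0.802, 0.163, 0.563, -0.115]
ft_force: [0.9, 0.1, 0.0]
gripper_width: 0.0853
finger_force: 0.0
[0.94517065 0.13232278 0.0297781 ]
ear_crown 0.77 [0.6302 0.2105 0.1886]
ear 0.8 [0.6298 0.2148 0.0679]
ear 0.43 [0.634  0.2087 0.1873]
```

View pics/w6.png

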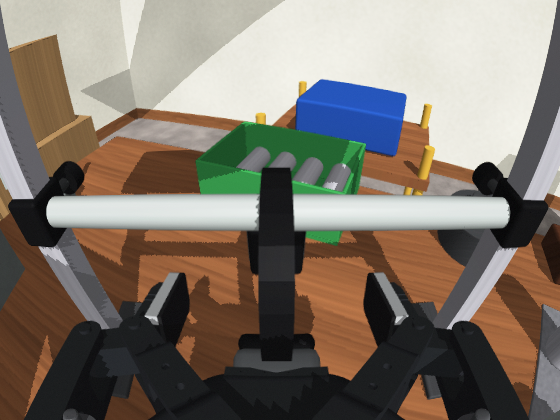

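The ear hangs on the bar's middle at column 276, upright, with the fingers open and clear at 170 and 385. I'll back the hand away.

```bash
python3 -m creep '[[-1,[3,0,-10],[0,0,0]],[-1,[6,0,-25],[0,0,0]],[-1,[12,0,-40],[0,0,0]],[-1,[20,0,-55],[0,0,0]],[-1,[30,0,-65],[0,0,0]],[-1,[30,0,-65],[0,0,0]],[-1,[30,0,-65],[0,0,0]],[-1,[30,0,-65],[0,0,0]],[-1,[30,0,-65],[0,0,0]],[-1,[30,0,-65],[0,0,0]],[-1,[30,0,-65],[0,0,0]]]'; python3 - <<'E'
from h import *
for k in(1,2):
  for c in('wrist','scene','top'):
    snap(c,f'{c}7{k}')
    for l in('ear_crown','ear','oil_can','cup','collet','wrench')if c!='wrist' and k==1 else('ear_crown','ear'):
        for d in nets.mark_of(c,l)[:1 if c=='wrist' else 3]:
            p=world(c,d['point']); print(c,l,round(d['conf'],2),np.round(p,4))
E
```

```text
time_s: 19.73
eef_pos: [0.5339, 0.1699, 0.2191]
ee_rot: [0.802, 0.163, 0.563, -0.115]
ft_force: [0.2, -0.7, 0.1]
gripper_width: 0.0853
finger_force: 0.0
wrist ear_crown 0.66 [0.6289 0.2076 0.1885]
wrist ear 0.98 [0.6313 0.2102 0.0691]
scene ear_crown 0.68 [0.6276 0.2087 0.1867]
scene ear_crown 0.68 [ 0.3227 -0.37    0.1209]
scene ear 0.91 [ 0.3048 -0.5718 -0.0013]
scene ear 0.81 [0.6325 0.2121 0.0681]
scene ear 0.55 [ 0.3248 -0.3712  0.0005]
scene oil_can 0.76 [ 0.7172 -0.1097  0.0093]
scene cup 0.83 [ 0.6156 -0.3654  0.0032]
scene cup 0.52 [0.6253 0.206  0.4067]
scene collet 0.6 [ 0.6032 -0.0825  0.0066]
top ear_crown 0.96 [ 0.3255 -0.3687  0.1242]
top ear_crown 0.8 [0.628  0.2108 0.1902]
top ear 0.8 [0.6313 0.2127 0.0712]
top ear 0.69 [ 0.3093 -0.5753 -0.0019]
top ear 0.61 [ 0.3331 -0.3688 -0.0026]
top oil_can 0.73 [ 0.7165 -0.1072  0.0109]
top cup 0.67 [ 0.6259 -0.3741  0.0057]
top cup 0.6 [ 6.247e-01 -2.281e-01  5.000e-04]
top collet 0.47 [ 0.6045 -0.0834  0.005 ]
top wrench 0.65 [ 0.4339  0.0058 -0.0014]
wrist ear_crown 0.69 [0.6294 0.2105 0.1886]
wrist ear 0.8 [0.6338 0.213  0.0689]
scene ear_crown 0.98 [ 0.3232 -0.3728  0.1171]
scene ear_crown 0.97 [0.6258 0.2093 0.1877]
scene ear_crown 0.93 [ 0.3011 -0.5717  0.1206]
scene ear 0.76 [ 0.3039 -0.5713  0.0021]
scene ear 0.69 [ 0.3244 -0.3681 -0.0007]
scene ear 0.66 [0.6305 0.2114 0.1318]
top ear_crown 0.64 [ 0.3256 -0.3707  0.1211]
top ear_crown 0.63 [0.6274 0.2096 0.1892]
top ear_crown 0.6 [ 0.3066 -0.5704  0.1199]
top ear 0.83 [ 3.104e-01 -5.748e-01  5.000e-04]
top ear 0.67 [ 0.3301 -0.3686  0.0012]
top ear 0.64 [0.6325 0.209  0.0674]
```

View pics/wrist72.png

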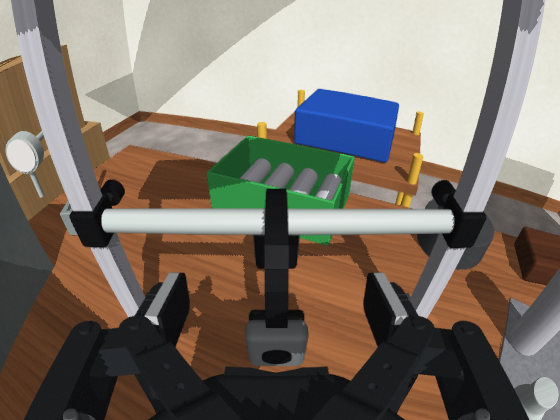

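The ear hangs upright at the bar's middle (column 276), one cup in front at (276,340). The bystanders are where they were. I'll let it settle, then hand in.

```bash
python3 -m creep '[[-1,[10,0,-5],[0,0,0]],[-1,[10,0,-5],[0,0,0]],[-1,[10,0,-5],[0,0,0]],[-1,[10,0,-5],[0,0,0]],[-1,[10,0,-5],[0,0,0]],[-1,[10,0,-5],[0,0,0]],[-1,[10,0,-5],[0,0,0]],[-1,[10,0,-5],[0,0,0]],[-1,[10,0,-5],[0,0,0]],[-1,[10,0,-5],[0,0,0]],[-1,[10,0,-5],[0,0,0]],[-1,[10,0,-5],[0,0,0]],[-1,[10,0,-5],[0,0,0]],[-1,[10,0,-5],[0,0,0]],[-1,[10,0,-5],[0,0,0]],[-1,[10,0,-5],[0,0,0]]]' && python3 -c "from plant import job_done; print(job_done())"
```

```text
time_s: 23.02
eef_pos: [0.5327, 0.1693, 0.2304]
ee_rot: [0.802, 0.163, 0.563, -0.115]
ft_force: [0.0, -0.1, -1.0]
gripper_width: 0.0856
finger_force: 0.0
the job is handed in; nothing more can be done
None
```

The ear defenders hang upright and released over the middle of the bar, one cup in front and one behind; the listed bystanders are unmoved, and the job was handed in at about 23 s (no verdict was returned).

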